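# Show a glass wall-light shade to the inspection camera, side by side

## Task

Lift the box-shaped glass wall-light shade (steel back plate) by its neck and hold it upright a few centimetres above the middle of the round felt pad before the inspection camera. Turn it to show the lens squarely its left side, then its front (opposite the plate), then its right side, left and right as seen by someone facing its front, still for about a second each. Then set it gently down, upright in the middle of the pad, and let go, leaving the dome and cone shades where they stand.

Things in the scene. Friction and masses are not known exactly. Their poses are not given: they have to be found in the camera images.
- wall_shade: Loose upright blue glass box, 62 mm deep (x), 80 wide (y), 115 high, 0.4 kg; round clear neck, 34 mm diameter, mid-top, 115 to 165 mm above its underside (grip here from above, any yaw). Flat steel back plate at -x, 110 wide, 125 high, outer face at x = -35 mm. Origin: centre of the glass underside, on the neck's axis. +z up; +x out of its front; left side (seen facing its front) -y, right side +y.
- stand: Fixed inspection stand: dark steel base 120 mm wide, with a black camera on a post and before it a round grey felt pad, 144 mm diameter. Origin: at table height below the camera. The camera looks level along +x, lens axis 115 mm high, lens front at x = 45 mm, top at 149 mm. Pad centre at x = 200 mm, y = 0; pad top 14 mm above the table. +z up.
- dome: Bystander: a loose round dome shade of blue glass, 76 mm in diameter and 115 mm high, with the same clear neck, 165 mm high in all. Origin: centre of its underside; z up. To be left where it stands.
- cone: Bystander: a loose black glass cone shade, 104 mm in diameter at the foot, 140 mm high with its clear neck. Origin: centre of its underside; z up. To be left where it stands.
Mind the look-alikes: they are no part of the job. What is shaped like the wall_shade but brown, orange or pink is not meant.

How it is judged:
On the way, in this order (a step that is already met when the one before it is completed fails the run):
1. the wall shade is held still, upright, over the pad with its left side towards the camera (within about 15 degrees) (x of wall_shade in the frame of stand between 0.16 and 0.24 m and y of wall_shade in the frame of stand between -0.04 and 0.04 m and height (world z) of wall_shade between 0.019 and 0.134 m and angle between wall_shade's own z axis and vertical below 0.2 rad and linear speed of wall_shade below 0.05 m/s and angular speed of wall_shade below 0.3 rad/s and y of stand in the frame of wall_shade below -0.12 m and x of stand in the frame of wall_shade between -0.06 and 0.06 m), for 0.5 s.
2. the wall shade is held still, upright, over the pad with its front towards the camera (within about 15 degrees) (x of wall_shade in the frame of stand between 0.16 and 0.24 m and y of wall_shade in the frame of stand between -0.04 and 0.04 m and height (world z) of wall_shade between 0.019 and 0.134 m and angle between wall_shade's own z axis and vertical below 0.2 rad and linear speed of wall_shade below 0.05 m/s and angular speed of wall_shade below 0.3 rad/s and x of stand in the frame of wall_shade above 0.12 m and y of stand in the frame of wall_shade between -0.06 and 0.06 m), for 0.5 s.
3. the wall shade is held still, upright, over the pad with its right side towards the camera (within about 15 degrees) (x of wall_shade in the frame of stand between 0.16 and 0.24 m and y of wall_shade in the frame of stand between -0.04 and 0.04 m and height (world z) of wall_shade between 0.019 and 0.134 m and angle between wall_shade's own z axis and vertical below 0.2 rad and linear speed of wall_shade below 0.05 m/s and angular speed of wall_shade below 0.3 rad/s and y of stand in the frame of wall_shade above 0.12 m and x of stand in the frame of wall_shade between -0.06 and 0.06 m), for 0.5 s.
At the end, for the whole second after the job is handed in: After the three views, in order, the wall shade stands upright (within 5 degrees) and at rest on the felt pad, its middle within 30 mm of the pad's centre along and across the stand, and is released; dome and cone within 30 mm of their places (x of wall_shade in the frame of stand between 0.17 and 0.23 m and y of wall_shade in the frame of stand between -0.03 and 0.03 m and height (world z) of wall_shade between 0.009 and 0.019 m and angle between wall_shade's own z axis and vertical below 0.1 rad and linear speed of wall_shade below 0.02 m/s and contact force between the fingers and wall_shade below 0.1 N); the robot touches nothing.
It fails at once if the dome shade is moved by more than 30 mm (distance of dome from where it was at the start of the episode above 0.03 m).
It fails at once if the cone shade is moved by more than 30 mm (distance of cone from where it was at the start of the episode above 0.03 m).
It fails at once if the wall shade is dropped: it falls out of the gripper faster than 0.3 m/s (linear speed of wall_shade above 0.3 m/s and contact force between the fingers and wall_shade below 0.3 N).
It also fails if it takes over 51 s, if anything falls off the work surface, if the arm or the gripper's body presses on something with over 40 N, if the wrist force passes 120 N, or if a joint passes its speed limit or range.

## Robot

A 6-joint arm with a two-finger parallel gripper is mounted at the origin on the work surface. World frame = base frame: x ahead of the robot, y to its left, z up, the work surface at z = 0. Lengths are in m, angles in rad, forces in N, time in s.
With the tool pointing down it reaches from about 0.275 to 0.775 m from the base axis. Payload 14.6 kg.
Tool frame: the origin (TCP) lies at the very end of the fingers, on their centre line; the grasp point (between the pads) lies 19 mm behind it (r.pinch_z is the z of the grasp point in the tool frame, in m); z points along the fingers, y is the line along which they close (so a half turn about z gives the same grasp; the last joint's range is limited). The gripper opens to 85 mm and grips with 20 to 120 N. Pads are 22 mm wide; open, the fingers measure 114 mm over their backs; the gripper's body (76 mm by 85 mm) begins 54 mm behind the grasp point. The pads swing forward as they close: fully open they stand 13 mm farther back than shut.
Start: joints at [-1.402, 0.263, -0.048, 1.259, 0, 1.415], TCP at [0.167, -0.498, 0.231] pointing down, gripper open.
Joint ranges: [-2.65, 2.65], [-0.89, 1.7], [-1.18, 1.37], [-2.13, 2.11], [-1.35, 1.29], [-3.14, 3.14]. Speed limits (rad/s): [1.89, 1.89, 2.57, 2.79, 3.14, 3.14].

## Interface

Orientations are given as a 3x3 rotation matrix whose columns are the frame's x, y, z axes.
In Python, from bench import r gives the robot as it stands. The module is installed in compiled form; this text tells all that it offers.
- The arm moves only by the tool move_arm, never from a script. Its argument "rows" is a list of rows, each an object with "slide": the shift along the tool's x, y, z in m, a list of three; "rotation": the turn, a rotation vector about the tool's x, y, z in rad, a list of three; "jaw": the gripper command: -1 is shut, 1 is fully open, values between are in proportion. A call has 1 to 5 rows; each row shifts and turns the commanded pose from where the row before left it, along the tool's axes as they then stand; what a row does not reach is not made up. A row lasts 1/8 s, in which the tool goes at most 62.5 mm and 10.7 degrees, less where a joint would pass 70% of its speed; a pose out of reach is approached as far as the arm can. A call with a gripper value outside its range is refused whole. The fingers move at their own pace and stop on an object; "newtons" is the grip in N (left out, the last holds). Time passes only in rows, so rows that do not move let the fingers close. It gives the time, the measured TCP pose, the force, the opening and the grip force at its end, in the units of the state.
- r.observe(): the state, without advancing time (a new reading comes with each control period).
- r.read_camera(name): name is "side" or "top"; returns the picture (480x640x3 uint8, red, green, blue); there is no depth.
- r.camera_params(name): a dict with "mtx" (3x3 intrinsics, pixels), "position" and "rotation" of the camera in the world. Camera axes: x right, y down, z forward; pixel columns grow to the right and rows downward; lengths in m; the calibration is good to about 2 mm. A picture is of the moment at which its call begins. camera_params takes no time and is no camera call.
- r.finish_job(): hands the job in; it is judged then, once.
Trained networks look in the newest picture that a camera, given by its name, has taken for a name from the list of things; names that differ only in an ending like _2 or _b are one class to them, and where a whole thing is asked for, a point or a joint stands for the part that bears it (a point fixed in the world has none). Each returns a list of dicts, best first, with "score" (0 to 1); they miss things now and then, are a little off and sometimes report something else, mostly with a low value. They report only what shows in the picture. A call takes as long as a camera call. They do not tell look-alikes from the thing itself.
- r.trace(camera, label): "region" (480x640 bool, what is visible of it) and "extent" ([left, top, right, bottom] in pixels, round what is visible of it).
- r.place_of(camera, label): "location" ([column, row] in pixels: a listed point, or the origin of a listed thing).
The state is a dict: "time": time; "joints": joint angles; "qvel": joint speeds; "effort": joint torques, N m; "eef_pos": TCP position; "ee_rot": TCP orientation; "ft_force": force on the tool from outside, world axes, zero at the start; "ft_torque": the same for the moment, N m; "finger_gap": opening from 0.0 (shut) to 1.0 (fully open); "grasp_force": force on a finger pad.
Only numpy, scipy, OpenCV 4.12 (cv2) and the standard library are available. Lean on these libraries where they do the work, as an engineer would, in place of code of your own. Each camera call takes 0.05 s, during which the arm holds its last target. There are 200 camera calls.

## Working session

There is one attempt and no reset: what is moved stays moved. The work goes in short steps, Python scripts to look and compute and a tool call to move; the robot and the scene stay as the last step left them, time stands still between calls to the robot, and variables do not carry over. Pictures are saved under pics/ and viewed, at most 10 in all, crops included, and the job is handed in when it is done.

Besides the shell and the picture viewer there is one more tool, called after ">>>" as name(argument=value, ...), one argument or row to a line, values as JSON. move_arm: Moves the arm, as the interface text tells. Its arguments: {"type":"object","properties":{"rows":{"type":"array","items":{"type":"object","properties":{"slide":{"type":"array","items":{"type":"number"}},"rotation":{"type":"array","items":{"type":"number"}},"jaw":{"type":"number"}}}},"newtons":{"type":"number"}},"required":["rows"]}

```bash
mkdir -p pics; python3 - <<'E'
from bench import r
import cv2,numpy as np
s=r.observe();print(s['time'],s['eef_pos'],s['ee_rot'],s['finger_gap'],r.pinch_z)
ims=[]
for c in("top","side"):
    p=r.camera_params(c);print(c,p)
    im=r.read_camera(c);cv2.imwrite(f'pics/{c}0.png',im[...,::-1])
    for l in("wall_shade","stand","dome","cone"):
        for d in r.place_of(c,l)[:4]:print(l,'pt',np.round(d['location']),round(d['score'],2))
        for d in r.trace(c,l)[:4]:print(l,'ext',np.round(d['extent']),round(d['score'],2))
print(r.observe()['time'])
E
```

```text
0.0 [ 0.16700005 -0.49743602  0.23081779] [[ 9.48016087e-01  3.18222363e-01 -1.62492173e-04]
 [ 3.18222351e-01 -9.48015508e-01  1.06332395e-03]
 [ 1.84328360e-04 -1.05975685e-03 -9.99999421e-01]] 1.0027399133229122 -0.0187
top {'mtx': array([[457.06271322,   0.        , 317.00906721],
       [  0.        , 457.06271322, 236.87212595],
       [  0.        ,   0.        ,   1.        ]]), 'position': array([0.32327759, 0.01723646, 1.03172173]), 'rotation': array([[-0.02290788, -0.99316571,  0.11444257],
       [-0.99967257,  0.02145033, -0.01395144],
       [ 0.01140126, -0.11472469, -0.9933319 ]])}
wall_shade pt [287. 150.] 0.83
wall_shade pt [276. 224.] 0.71
wall_shade pt [190. 360.] 0.66
wall_shade ext [147. 335. 206. 393.] 0.98
wall_shade ext [261. 114. 318. 173.] 0.7
wall_shade ext [248. 182. 293. 241.] 0.58
stand pt [446. 139.] 0.67
stand ext [360.  90. 492. 250.] 0.8
dome pt [184. 237.] 0.64
dome ext [150. 214. 202. 253.] 0.73
cone pt [193. 167.] 0.9
cone ext [173. 142. 222. 192.] 0.57
side {'mtx': array([[612.55361823,   0.        , 320.14623818],
       [  0.        , 612.55361823, 225.07563255],
       [  0.        ,   0.        ,   1.        ]]), 'position': array([ 0.75901014, -0.92517957,  1.04448191]), 'rotation': array([[ 0.94525939,  0.23650409, -0.22483438],
       [ 0.32630358, -0.67815904,  0.65850307],
       [ 0.00326521, -0.69582048, -0.71820833]])}
wall_shade pt [347. 209.] 0.9
wall_shade pt [261. 141.] 0.7
wall_shade pt [410. 237.] 0.58
wall_shade pt [155. 308.] 0.58
wall_shade ext [264.  91. 285. 147.] 0.89
wall_shade ext [326. 156. 378. 227.] 0.85
wall_shade ext [115. 253. 182. 324.] 0.66
wall_shade ext [390. 182. 436. 256.] 0.6
stand pt [381. 372.] 0.93
stand ext [277. 267. 427. 413.] 0.72
dome pt [360. 154.] 0.55
dome ext [348. 103. 376. 166.] 0.8
cone pt [414. 181.] 0.67
cone ext [395. 133. 436. 188.] 0.83
cone ext [279. 273. 427. 416.] 0.69
0.9
```

```bash
ls . pics
```

```text
.:
pics

pics:
side0.png
top0.png
```

View pics/top0.png

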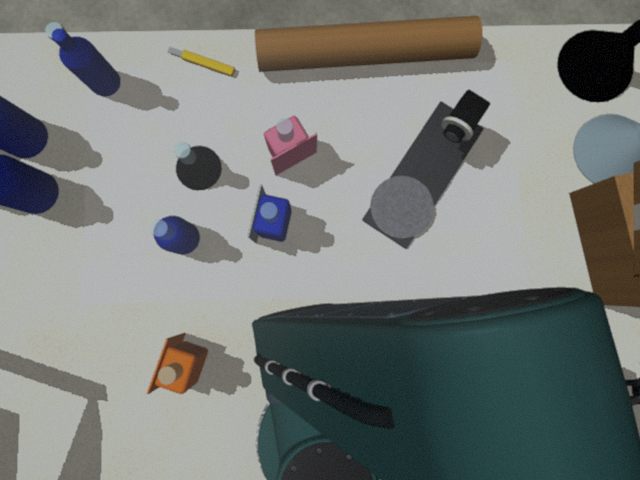

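View pics/side0.png

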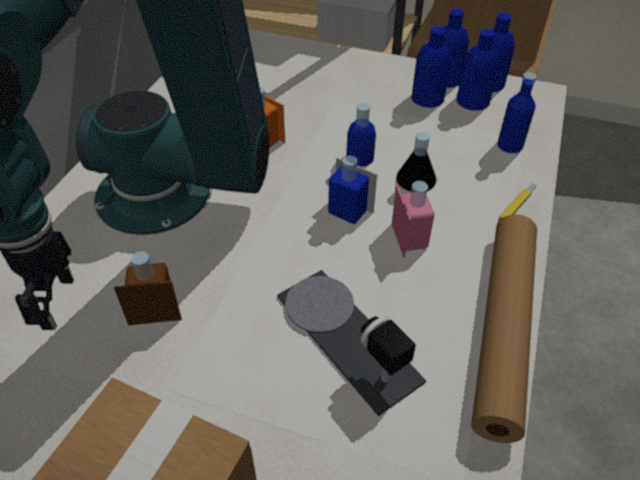

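The top picture shows four box shades: blue at about (271,215), pink at (290,145), orange at (178,365), and in the side view brown at (148,292). Only the blue one at top (271,215) / side (348,190) is a blue box with a plate, so I take that as wall_shade. The dome is at (178,235), the cone at (198,167), the pad at (403,208) and the stand camera at (462,120).

```bash
cat > h.py <<'E'
from bench import r
import cv2,numpy as np
P={c:r.camera_params(c) for c in("top","side")}
def onz(c,px,z):
    p=P[c];d=p['rotation']@np.linalg.solve(p['mtx'],[px[0],px[1],1.]);o=p['position']
    return o+d*(z-o[2])/d[2]
def proj(c,X):
    p=P[c];q=p['mtx']@(p['rotation'].T@(np.atleast_2d(X)-p['position']).T);return (q[:2]/q[2]).T
E
python3 - <<'E'
from h import *
t=cv2.imread('pics/top0.png');s=cv2.imread('pics/side0.png')
a=cv2.resize(t[165:265,230:330],(400,400),interpolation=cv2.INTER_CUBIC)
b=cv2.resize(s[140:240,310:410],(400,400),interpolation=cv2.INTER_CUBIC)
cv2.imwrite('pics/crop1.png',np.hstack([a,b]))
print('neck top',onz('top',(268.5,211),.165),onz('side',(349,160),.165))
# pad by colour: grey circle
for c,box in(('top',(360,170,450,250)),('side',(275,268,365,340))):
    im={'top':t,'side':s}[c];x0,y0,x1,y1=box
    g=cv2.cvtColor(im,cv2.COLOR_BGR2GRAY)[y0:y1,x0:x1]
    m=((g>80)&(g<135)).astype(np.uint8);m=cv2.morphologyEx(m,cv2.MORPH_OPEN,np.ones((5,5)))
    cs,_=cv2.findContours(m,0,1);k=max(cs,key=cv2.contourArea);e=cv2.fitEllipse(cv2.convexHull(k))
    ctr=np.array(e[0])+[x0,y0];print(c,'pad',ctr,e[1],onz(c,ctr,.014))
for px in((446,102),(483,129),(363,218),(409,248)):print('base corner top',px,onz('top',px,.006))
print('cam top corners', [onz('top',p,.149).round(3) for p in((466,90),(490,97))])
print('dome',onz('top',(161,229),.165),onz('side',(363,107),.165),'cone',onz('top',(182,149),.14),onz('side',(422,136),.14))
print('pink',onz('top',(286,127),.165))
E
```

```text
neck top [0.47511511 0.09700239 0.165     ] [0.47851572 0.09327786 0.165     ]
top pad [402.63698196 207.27759171] (62.0191764831543, 66.18921661376953) [ 0.50375669 -0.19237985  0.014     ]
side pad [316.92766953 304.93338776] (57.330352783203125, 72.5167236328125) [ 0.50555045 -0.20114051  0.014     ]
base corner top (446, 102) [ 0.75345414 -0.30713556  0.006     ]
base corner top (483, 129) [ 0.68631179 -0.39008622  0.006     ]
base corner top (363, 218) [ 0.48235893 -0.10266454  0.006     ]
base corner top (409, 248) [ 0.411678   -0.20427959  0.006     ]
cam top corners [array([ 0.718, -0.304,  0.149]), array([ 0.702, -0.352,  0.149])]
dome [0.44464705 0.30191815 0.165     ] [0.4512752  0.29804739 0.165     ] cone [0.60886951 0.27086359 0.14      ] [0.60928431 0.26524516 0.14      ]
pink [0.64138765 0.06092033 0.165     ]
```

View pics/crop1.png

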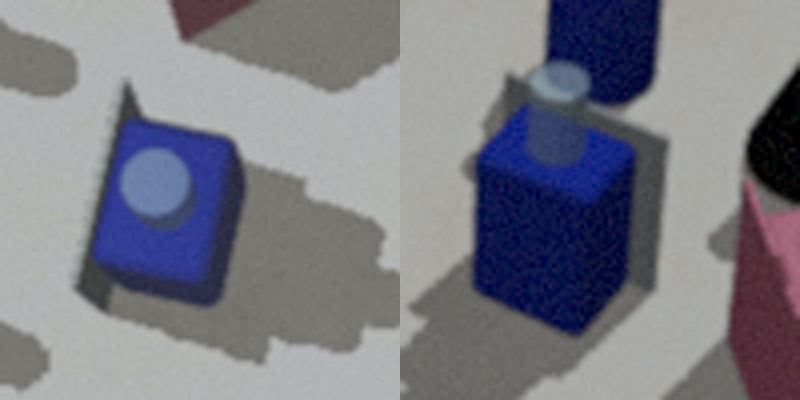

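The crop confirms it: a blue glass box with a grey plate on the left edge (plate top edge at about (261,185) to (250,238) in the top view) and a clear neck at (268,211). Next I fit the poses.

```bash
python3 - <<'E'
from h import *
from scipy.optimize import least_squares as ls
def fit(obs,x0):
    def f(v):
        c,s=np.cos(v[2]),np.sin(v[2]);R=np.array([[c,-s,0],[s,c,0],[0,0,1]])
        return np.concatenate([proj(k,R@np.array(p)+[v[0],v[1],0])[0]-px for k,p,px in obs])
    o=ls(f,x0,loss='soft_l1');print(o.x.round(4),np.degrees(o.x[2]).round(1),f(o.x).round(1));return o.x
T=lambda x,y:(230+x/4,165+y/4)
S=lambda x,y:(310+(x-400)/4,140+y/4)
n=(0,0,.165)
fit([('top',n,T(155,180)),('side',n,S(560,80)),('top',(-.035,.055,.125),T(125,80)),('top',(-.035,-.055,.125),T(78,290)),
 ('side',(-.035,-.055,.125),S(510,75)),('side',(-.035,.055,.125),S(667,140))],[.477,.095,-1.75])
fit([('top',(.2,0,.014),(402.6,207.3)),('side',(.2,0,.014),(319,303)),('top',(0,0,0),(446,139)),('side',(0,0,0),(381,372)),
 ('top',(.045,0,.115),(455,130)),('side',(.045,0,.115),(374,334))],[.68,-.32,2.5])
E
```

```text
[ 0.4776  0.0933 -1.7992] -103.1 [ 1.7 -0.3 -1.4 -0.1 -0.1 -1.7 -0.4 -1.3 -2.3 -1.9 -0.2 -1.6]
[ 0.6738 -0.3058  2.551 ] 146.2 [  0.9  -1.7  -0.1  -0.3   0.6  -3.3   0.6   2.2  -3.2   4.8  -3.9 -10. ]
```

>>> move_arm(
  rows=[
    {"slide": [0.04, -0.038, 0], "jaw": 1},
    {"slide": [0.04, -0.038, 0], "jaw": 1},
    {"slide": [0.04, -0.038, 0], "jaw": 1},
    {"slide": [0.04, -0.038, 0], "jaw": 1},
    {"slide": [0.04, -0.038, 0], "jaw": 1},
  ],
  newtons=60,
)

```text
$.rows[0]: bad value
```

>>> move_arm(
  rows=[
    {"slide": [0.04, -0.038, 0], "jaw": 1},
    {"slide": [0.04, -0.038, 0], "jaw": 1},
    {"slide": [0.04, -0.038, 0], "jaw": 1},
    {"slide": [0.04, -0.038, 0], "jaw": 1},
    {"slide": [0.04, -0.038, 0], "jaw": 1},
  ],
)

```text
$.rows[0]: bad value
```

>>> move_arm(
  rows=[
    {"slide": [0.04, -0.038, 0], "jaw": 1},
    {"slide": [0.04, -0.038, 0], "jaw": 1},
    {"rotation": [0, 0, -0.17], "jaw": 1},
    {"rotation": [0, 0, -0.17], "jaw": 1},
    {"rotation": [0, 0, -0.17], "jaw": 1},
  ],
)

```text
$.rows[0]: bad value
```

>>> move_arm(
  rows=[
    {"rotation": [0, 0, -0.17], "jaw": 1},
    {"rotation": [0, 0, -0.17], "jaw": 1},
    {"rotation": [0, 0, -0.17], "jaw": 1},
    {"jaw": 1},
    {"jaw": 1},
  ],
)

```text
$.rows[0]: bad value
```

```bash
cat > d.py <<'E'
import sys
from h import *
s=r.observe();R=s['ee_rot'];p=s['eef_pos']
g=np.array(list(map(float,sys.argv[1:4])))
print('t',s['time'],'tcp',p.round(4),'yaw',np.degrees(np.arctan2(R[1,0],R[0,0])).round(1),'slide needed',(R.T@(g-p)).round(4),'j6',s['joints'][5].round(2))
E
python3 d.py .4776 .094 .128
```

```text
t 0.9 tcp [ 0.167  -0.4977  0.2313] yaw 18.6 slide needed [ 0.4827 -0.4622  0.1033] j6 1.42
```

All keys appear to be required in every row.

>>> move_arm(
  rows=[
    {"slide": [0.04, -0.038, 0], "rotation": [0, 0, 0], "jaw": 1},
    {"slide": [0.04, -0.038, 0], "rotation": [0, 0, 0], "jaw": 1},
    {"slide": [0.04, -0.038, 0], "rotation": [0, 0, 0], "jaw": 1},
    {"slide": [0.04, -0.038, 0], "rotation": [0, 0, 0], "jaw": 1},
    {"slide": [0.04, -0.038, 0], "rotation": [0, 0, 0], "jaw": 1},
  ],
  newtons=60,
)

```text
time: 1.52
eef_pos: [0.2967, -0.2524, 0.2314]
ee_rot: [[0.948, 0.318, 0.0], [0.318, -0.948, -0.0], [0.0, 0.001, -1.0]]
ft_force: [-0.3, 0.4, 0.4]
finger_gap: 0.994
grasp_force: 0.0
```

>>> move_arm(
  rows=[
    {"slide": [0.04, -0.038, 0], "rotation": [0, 0, 0], "jaw": 1},
    {"slide": [0.04, -0.038, 0], "rotation": [0, 0, 0], "jaw": 1},
    {"slide": [0.04, -0.038, 0], "rotation": [0, 0, 0], "jaw": 1},
    {"slide": [0.04, -0.038, 0], "rotation": [0, 0, 0], "jaw": 1},
    {"slide": [0.04, -0.038, 0], "rotation": [0, 0, 0], "jaw": 1},
  ],
)

```text
time: 2.15
eef_pos: [0.426, -0.0084, 0.2315]
ee_rot: [[0.948, 0.318, 0.001], [0.318, -0.948, -0.0], [0.001, 0.0, -1.0]]
ft_force: [0.4, -0.9, -0.1]
finger_gap: 1.002
grasp_force: 0.0
```

>>> move_arm(
  rows=[
    {"slide": [0.04, -0.038, 0], "rotation": [0, 0, 0], "jaw": 1},
    {"slide": [0.04, -0.038, 0], "rotation": [0, 0, 0], "jaw": 1},
    {"slide": [0, 0, 0], "rotation": [0, 0, -0.17], "jaw": 1},
    {"slide": [0, 0, 0], "rotation": [0, 0, -0.17], "jaw": 1},
    {"slide": [0, 0, 0], "rotation": [0, 0, -0.17], "jaw": 1},
  ],
)

```text
time: 2.78
eef_pos: [0.477, 0.0875, 0.2312]
ee_rot: [[0.668, 0.745, -0.0], [0.745, -0.668, -0.0], [-0.0, -0.0, -1.0]]
ft_force: [-0.8, -0.7, 0.1]
finger_gap: 1.0
grasp_force: 0.0
```

>>> move_arm(
  rows=[
    {"slide": [0, 0, 0], "rotation": [0, 0, -0.17], "jaw": 1},
    {"slide": [0, 0, 0], "rotation": [0, 0, -0.17], "jaw": 1},
    {"slide": [0, 0, 0], "rotation": [0, 0, -0.17], "jaw": 1},
    {"slide": [0, 0, 0], "rotation": [0, 0, 0], "jaw": 1},
  ],
)

```text
time: 3.28
eef_pos: [0.477, 0.0873, 0.2313]
ee_rot: [[0.226, 0.974, 0.0], [0.974, -0.226, -0.0], [-0.0, 0.0, -1.0]]
ft_force: [0.5, -0.3, -0.4]
finger_gap: 0.996
grasp_force: 0.0
```

```bash
python3 d.py .4776 .094 .128; python3 - <<'E'
from h import *
im=r.read_camera('side');c=im[60:260,220:460,::-1];cv2.imwrite('pics/s1.png',cv2.resize(c,None,fx=3,fy=3,interpolation=cv2.INTER_CUBIC))
print(proj('side',[[.4776,.094,.165],r.observe()['eef_pos']]))
E
```

```text
t 3.275 tcp [0.477  0.0873 0.2313] yaw 76.9 slide needed [ 0.0067 -0.001   0.1033] j6 1.81
[[348.70312774 159.71574901]
 [348.64830403 137.68710381]]
```

View pics/s1.png

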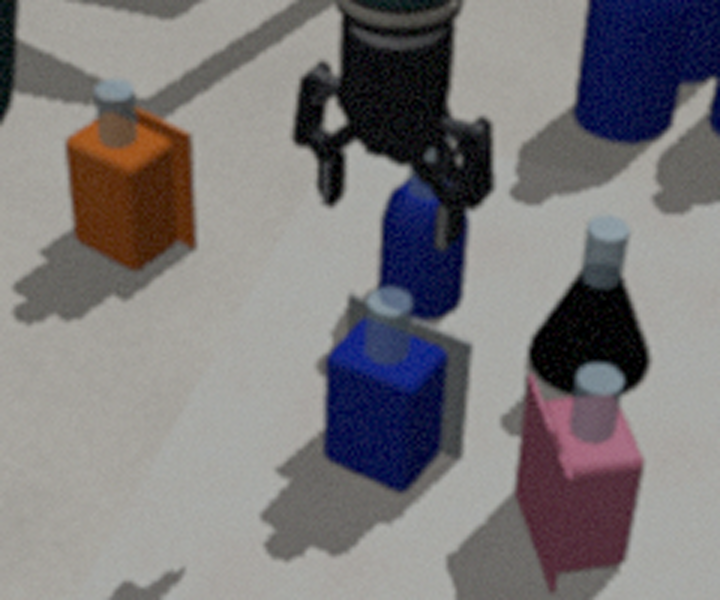

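The open fingers straddle the neck at crop (390,297), px (350,159), and they are centred on it. Going down.

>>> move_arm(
  rows=[
    {"slide": [0.007, -0.001, 0.03], "rotation": [0, 0, 0], "jaw": 1},
    {"slide": [0, 0, 0.03], "rotation": [0, 0, 0], "jaw": 1},
    {"slide": [0, 0, 0.025], "rotation": [0, 0, 0], "jaw": 1},
    {"slide": [0, 0, 0.02], "rotation": [0, 0, 0], "jaw": 1},
    {"slide": [0, 0, 0], "rotation": [0, 0, 0], "jaw": 0},
  ],
)

```text
time: 3.95
eef_pos: [0.4768, 0.0943, 0.1254]
ee_rot: [[0.228, 0.974, -0.002], [0.974, -0.228, -0.0], [-0.001, -0.002, -1.0]]
ft_force: [-0.0, 0.1, 0.7]
finger_gap: 0.819
grasp_force: 0.0
```

>>> move_arm(
  rows=[
    {"slide": [0, 0, 0], "rotation": [0, 0, 0], "jaw": -0.2},
    {"slide": [0, 0, 0], "rotation": [0, 0, 0], "jaw": -1},
    {"slide": [0, 0, 0], "rotation": [0, 0, 0], "jaw": -1},
    {"slide": [0, 0, 0], "rotation": [0, 0, 0], "jaw": -1},
    {"slide": [0, 0, 0], "rotation": [0, 0, 0], "jaw": -1},
  ],
)

```text
time: 4.58
eef_pos: [0.478, 0.0944, 0.1272]
ee_rot: [[0.226, 0.974, 0.001], [0.974, -0.226, 0.0], [0.0, 0.001, -1.0]]
ft_force: [-2.1, 0.1, 5.7]
finger_gap: 0.381
grasp_force: 59.0
```

>>> move_arm(
  rows=[
    {"slide": [0, 0, -0.01], "rotation": [0, 0, 0], "jaw": -1},
    {"slide": [0, 0, -0.02], "rotation": [0, 0, 0], "jaw": -1},
    {"slide": [0, 0, -0.02], "rotation": [0, 0, 0], "jaw": -1},
    {"slide": [0, 0, -0.015], "rotation": [0, 0, 0], "jaw": -1},
    {"slide": [0, 0, 0], "rotation": [0, 0, 0], "jaw": -1},
  ],
)

```text
time: 5.2
eef_pos: [0.4781, 0.0944, 0.1924]
ee_rot: [[0.225, 0.974, 0.002], [0.974, -0.225, 0.0], [0.0, 0.002, -1.0]]
ft_force: [0.8, 0.1, -4.9]
finger_gap: 0.38
grasp_force: 60.8
```

>>> move_arm(
  rows=[
    {"slide": [-0.015, 0.005, 0], "rotation": [0, 0, 0], "jaw": -1},
    {"slide": [-0.03, 0.01, 0], "rotation": [0, 0, 0], "jaw": -1},
    {"slide": [-0.03, 0.01, 0], "rotation": [0, 0, 0], "jaw": -1},
    {"slide": [-0.04, 0.013, 0], "rotation": [0, 0, 0], "jaw": -1},
    {"slide": [-0.04, 0.013, 0], "rotation": [0, 0, 0], "jaw": -1},
  ],
)

```text
time: 5.82
eef_pos: [0.4919, -0.0701, 0.1907]
ee_rot: [[0.225, 0.974, -0.001], [0.974, -0.225, 0.0], [-0.0, -0.001, -1.0]]
ft_force: [1.3, 0.5, -5.0]
finger_gap: 0.381
grasp_force: 60.5
```

>>> move_arm(
  rows=[
    {"slide": [-0.04, 0.013, 0], "rotation": [0, 0, 0], "jaw": -1},
    {"slide": [-0.04, 0.013, 0], "rotation": [0, 0, 0], "jaw": -1},
    {"slide": [-0.03, 0.01, 0], "rotation": [0, 0, 0], "jaw": -1},
    {"slide": [-0.012, 0.004, 0], "rotation": [0, 0, 0], "jaw": -1},
    {"slide": [0, 0, 0], "rotation": [0, 0, 0], "jaw": -1},
  ],
)

```text
time: 6.45
eef_pos: [0.5035, -0.1966, 0.1907]
ee_rot: [[0.226, 0.974, -0.001], [0.974, -0.226, 0.001], [0.0, -0.001, -1.0]]
ft_force: [-0.2, -0.9, -4.9]
finger_gap: 0.385
grasp_force: 60.5
```

```bash
python3 d.py .504 -.196 .19; python3 - <<'E'
from h import *
a=r.read_camera('side');b=r.read_camera('top')
c=a[150:450,200:500,::-1];d=b[60:280,320:540,::-1]
cv2.imwrite('pics/s2.png',np.hstack([cv2.resize(c,(400,400)),cv2.resize(d,(400,400))]))
E
```

```text
t 6.45 tcp [ 0.5035 -0.1966  0.1907] yaw 76.9 slide needed [0.0007 0.0004 0.0007] j6 1.28
```

View pics/s2.png

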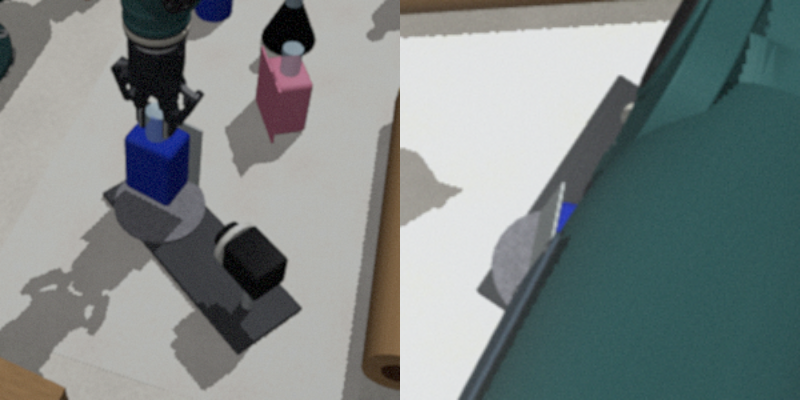

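The picture shows the shade held upright above the pad at left-crop (155,160), plate to the back-right, and clear of the camera. Turning +157° now so its left side faces the lens.

>>> move_arm(
  rows=[
    {"slide": [0, 0, 0], "rotation": [0, 0, -0.1], "jaw": -1},
    {"slide": [0, 0, 0], "rotation": [0, 0, -0.17], "jaw": -1},
    {"slide": [0, 0, 0], "rotation": [0, 0, -0.17], "jaw": -1},
    {"slide": [0, 0, 0], "rotation": [0, 0, -0.17], "jaw": -1},
    {"slide": [0, 0, 0], "rotation": [0, 0, -0.17], "jaw": -1},
  ],
)

```text
time: 7.18
eef_pos: [0.5038, -0.1948, 0.1914]
ee_rot: [[-0.531, 0.847, -0.0], [0.847, 0.531, 0.0], [0.0, 0.0, -1.0]]
ft_force: [0.6, 0.3, -5.3]
finger_gap: 0.386
grasp_force: 60.5
```

>>> move_arm(
  rows=[
    {"slide": [0, 0, 0], "rotation": [0, 0, -0.17], "jaw": -1},
    {"slide": [0, 0, 0], "rotation": [0, 0, -0.17], "jaw": -1},
    {"slide": [0, 0, 0], "rotation": [0, 0, -0.17], "jaw": -1},
    {"slide": [0, 0, 0], "rotation": [0, 0, -0.17], "jaw": -1},
    {"slide": [0, 0, 0], "rotation": [0, 0, -0.17], "jaw": -1},
  ],
)

```text
time: 7.8
eef_pos: [0.5038, -0.1948, 0.1914]
ee_rot: [[-0.987, 0.16, -0.0], [0.16, 0.987, 0.0], [0.0, 0.0, -1.0]]
ft_force: [0.3, 0.2, -5.8]
finger_gap: 0.384
grasp_force: 60.5
```

>>> move_arm(
  rows=[
    {"slide": [0, 0, 0], "rotation": [0, 0, -0.17], "jaw": -1},
    {"slide": [0, 0, 0], "rotation": [0, 0, -0.17], "jaw": -1},
    {"slide": [0, 0, 0], "rotation": [0, 0, -0.17], "jaw": -1},
    {"slide": [0, 0, 0], "rotation": [0, 0, -0.17], "jaw": -1},
    {"slide": [0, 0, 0], "rotation": [0, 0, -0.17], "jaw": -1},
  ],
)

```text
time: 8.43
eef_pos: [0.5039, -0.1948, 0.1914]
ee_rot: [[-0.772, -0.636, -0.0], [-0.636, 0.772, 0.0], [-0.0, 0.0, -1.0]]
ft_force: [0.7, 0.0, -5.4]
finger_gap: 0.382
grasp_force: 60.5
```

>>> move_arm(
  rows=[
    {"slide": [0, 0, 0], "rotation": [0, 0, -0.17], "jaw": -1},
    {"slide": [0, 0, 0], "rotation": [0, 0, -0.1], "jaw": -1},
    {"slide": [0, 0, 0], "rotation": [0, 0, 0], "jaw": -1},
    {"slide": [0, 0, 0], "rotation": [0, 0, 0], "jaw": -1},
  ],
)

```text
time: 8.93
eef_pos: [0.5039, -0.1955, 0.1913]
ee_rot: [[-0.581, -0.814, 0.0], [-0.814, 0.581, 0.0], [-0.0, 0.0, -1.0]]
ft_force: [-0.3, 0.9, -5.2]
finger_gap: 0.38
grasp_force: 60.5
```

```bash
python3 d.py .504 -.196 .19; python3 - <<'E'
from h import *
a=r.read_camera('side')
c=a[180:430,240:440,::-1]
cv2.imwrite('pics/s3.png',cv2.resize(c,None,fx=2.4,fy=2.4,interpolation=cv2.INTER_CUBIC))
E
```

```text
t 8.925 tcp [ 0.5039 -0.1955  0.1913] yaw -125.5 slide needed [ 0.0004 -0.0004  0.0013] j6 -1.47
```

View pics/s3.png

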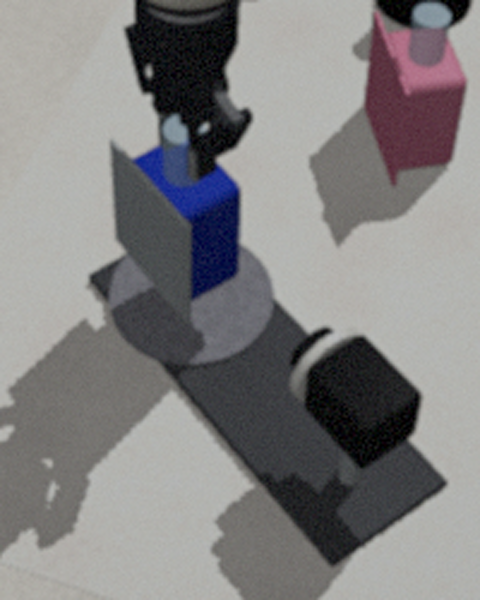

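The plate faces lower left (crop (112,143) to (190,222)), so the left side faces the lens. I'll check the angle numerically, then hold.

```bash
python3 - <<'E'
from h import *
q=lambda x,y:(240+x/2.4,180+y/2.4)
def ang(a,b,z):
    d=onz('side',q(*b),z)-onz('side',q(*a),z);return np.degrees(np.arctan2(d[1],d[0])).round(1),np.hypot(*d[:2]).round(3)
print('plate top',ang((112,143),(190,222),.19),'plate bottom',ang((118,243),(190,325),.065))
print('base L',ang((95,275),(333,565),.006),'short',ang((333,565),(445,482),.006),'R',ang((275,302),(445,482),.006))
print(onz('side',q(190,283),.014))
E
```

```text
plate top (np.float64(-33.5), np.float64(0.102)) plate bottom (np.float64(-35.1), np.float64(0.105))
base L (np.float64(-35.9), np.float64(0.335)) short (np.float64(56.1), np.float64(0.117)) R (np.float64(-34.9), np.float64(0.217))
[ 0.50398418 -0.1823958   0.014     ]
```

>>> move_arm(
  rows=[
    {"slide": [0, 0, 0], "rotation": [0, 0, 0], "jaw": -1},
    {"slide": [0, 0, 0], "rotation": [0, 0, 0], "jaw": -1},
    {"slide": [0, 0, 0], "rotation": [0, 0, 0], "jaw": -1},
    {"slide": [0, 0, 0], "rotation": [0, 0, 0], "jaw": -1},
    {"slide": [0, 0, 0], "rotation": [0, 0, 0], "jaw": -1},
  ],
)

```text
time: 9.6
eef_pos: [0.5039, -0.196, 0.1913]
ee_rot: [[-0.58, -0.815, -0.0], [-0.815, 0.58, 0.0], [0.0, 0.0, -1.0]]
ft_force: [0.1, -0.3, -5.5]
finger_gap: 0.386
grasp_force: 60.5
```

>>> move_arm(
  rows=[
    {"slide": [0, 0, 0], "rotation": [0, 0, 0], "jaw": -1},
    {"slide": [0, 0, 0], "rotation": [0, 0, 0], "jaw": -1},
    {"slide": [0, 0, 0], "rotation": [0, 0, 0], "jaw": -1},
    {"slide": [0, 0, 0], "rotation": [0, 0, 0.1], "jaw": -1},
    {"slide": [0, 0, 0], "rotation": [0, 0, 0.17], "jaw": -1},
  ],
)

```text
time: 10.22
eef_pos: [0.5039, -0.196, 0.1913]
ee_rot: [[-0.779, -0.627, -0.0], [-0.627, 0.779, -0.0], [0.0, -0.0, -1.0]]
ft_force: [0.2, -0.1, -4.9]
finger_gap: 0.385
grasp_force: 60.5
```

>>> move_arm(
  rows=[
    {"slide": [0, 0, 0], "rotation": [0, 0, 0.17], "jaw": -1},
    {"slide": [0, 0, 0], "rotation": [0, 0, 0.17], "jaw": -1},
    {"slide": [0, 0, 0], "rotation": [0, 0, 0.17], "jaw": -1},
    {"slide": [0, 0, 0], "rotation": [0, 0, 0.17], "jaw": -1},
    {"slide": [0, 0, 0], "rotation": [0, 0, 0.17], "jaw": -1},
  ],
)

```text
time: 10.85
eef_pos: [0.5039, -0.196, 0.1913]
ee_rot: [[-0.985, 0.173, 0.0], [0.173, 0.985, -0.0], [-0.0, -0.0, -1.0]]
ft_force: [0.1, 0.3, -4.8]
finger_gap: 0.383
grasp_force: 60.5
```

>>> move_arm(
  rows=[
    {"slide": [0, 0, 0], "rotation": [0, 0, 0.17], "jaw": -1},
    {"slide": [0, 0, 0], "rotation": [0, 0, 0.17], "jaw": -1},
    {"slide": [0, 0, 0], "rotation": [0, 0, 0.11], "jaw": -1},
    {"slide": [0, 0, 0], "rotation": [0, 0, 0], "jaw": -1},
    {"slide": [0, 0, 0], "rotation": [0, 0, 0], "jaw": -1},
  ],
)

```text
time: 11.48
eef_pos: [0.5039, -0.196, 0.1913]
ee_rot: [[-0.817, 0.577, -0.0], [0.577, 0.817, -0.0], [0.0, -0.0, -1.0]]
ft_force: [1.0, -0.2, -5.4]
finger_gap: 0.385
grasp_force: 60.5
```

>>> move_arm(
  rows=[
    {"slide": [0, 0, 0], "rotation": [0, 0, 0], "jaw": -1},
    {"slide": [0, 0, 0], "rotation": [0, 0, 0], "jaw": -1},
    {"slide": [0, 0, 0], "rotation": [0, 0, 0], "jaw": -1},
    {"slide": [0, 0, 0], "rotation": [0, 0, 0], "jaw": -1},
    {"slide": [0, 0, 0], "rotation": [0, 0, 0], "jaw": -1},
  ],
)

```text
time: 12.1
eef_pos: [0.5039, -0.196, 0.1913]
ee_rot: [[-0.815, 0.579, -0.0], [0.579, 0.815, 0.0], [0.0, 0.0, -1.0]]
ft_force: [-0.2, -0.4, -4.8]
finger_gap: 0.388
grasp_force: 60.5
```

```bash
python3 d.py .504 -.196 .19; python3 - <<'E'
from h import *
a=r.read_camera('side')
c=a[180:430,240:440,::-1]
cv2.imwrite('pics/s4.png',cv2.resize(c,None,fx=2.4,fy=2.4,interpolation=cv2.INTER_CUBIC))
E
```

```text
t 12.1 tcp [ 0.5039 -0.196   0.1913] yaw 144.6 slide needed [-0.0001  0.0001  0.0013] j6 0.1
```

View pics/s4.png

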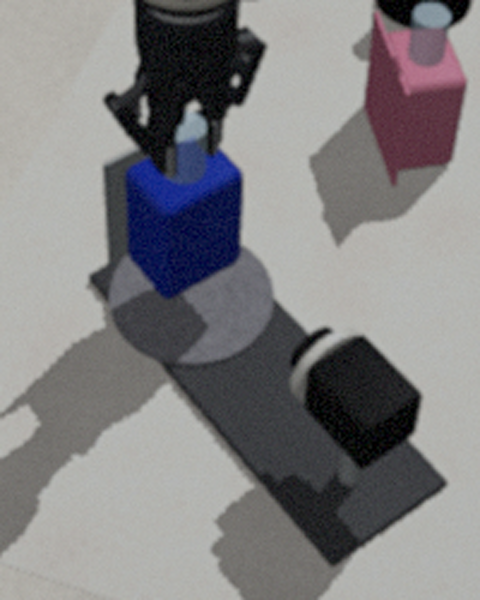

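The front now faces the lens: the plate is at the back left, crop (115,205), and the shade is upright. After about a second's hold, turning on to the right side.

>>> move_arm(
  rows=[
    {"slide": [0, 0, 0], "rotation": [0, 0, 0], "jaw": -1},
    {"slide": [0, 0, 0], "rotation": [0, 0, 0], "jaw": -1},
    {"slide": [0, 0, 0], "rotation": [0, 0, 0], "jaw": -1},
    {"slide": [0, 0, 0], "rotation": [0, 0, 0.1], "jaw": -1},
    {"slide": [0, 0, 0], "rotation": [0, 0, 0.17], "jaw": -1},
  ],
)

```text
time: 12.78
eef_pos: [0.5039, -0.196, 0.1913]
ee_rot: [[-0.628, 0.779, 0.0], [0.779, 0.628, -0.0], [-0.0, 0.0, -1.0]]
ft_force: [-0.3, 0.2, -4.4]
finger_gap: 0.384
grasp_force: 60.6
```

>>> move_arm(
  rows=[
    {"slide": [0, 0, 0], "rotation": [0, 0, 0.17], "jaw": -1},
    {"slide": [0, 0, 0], "rotation": [0, 0, 0.17], "jaw": -1},
    {"slide": [0, 0, 0], "rotation": [0, 0, 0.17], "jaw": -1},
    {"slide": [0, 0, 0], "rotation": [0, 0, 0.17], "jaw": -1},
    {"slide": [0, 0, 0], "rotation": [0, 0, 0.17], "jaw": -1},
  ],
)

```text
time: 13.4
eef_pos: [0.5039, -0.196, 0.1913]
ee_rot: [[0.172, 0.985, 0.0], [0.985, -0.172, 0.0], [0.0, 0.0, -1.0]]
ft_force: [-0.1, -0.7, -4.6]
finger_gap: 0.389
grasp_force: 60.6
```

>>> move_arm(
  rows=[
    {"slide": [0, 0, 0], "rotation": [0, 0, 0.17], "jaw": -1},
    {"slide": [0, 0, 0], "rotation": [0, 0, 0.17], "jaw": -1},
    {"slide": [0, 0, 0], "rotation": [0, 0, 0.11], "jaw": -1},
    {"slide": [0, 0, 0], "rotation": [0, 0, 0], "jaw": -1},
    {"slide": [0, 0, 0], "rotation": [0, 0, 0], "jaw": -1},
  ],
)

```text
time: 14.02
eef_pos: [0.5039, -0.196, 0.1913]
ee_rot: [[0.577, 0.817, -0.0], [0.817, -0.577, -0.0], [-0.0, -0.0, -1.0]]
ft_force: [-0.7, 0.2, -5.2]
finger_gap: 0.381
grasp_force: 60.6
```

>>> move_arm(
  rows=[
    {"slide": [0, 0, 0], "rotation": [0, 0, 0], "jaw": -1},
    {"slide": [0, 0, 0], "rotation": [0, 0, 0], "jaw": -1},
    {"slide": [0, 0, 0], "rotation": [0, 0, 0], "jaw": -1},
    {"slide": [0, 0, 0], "rotation": [0, 0, 0], "jaw": -1},
    {"slide": [0, 0, 0], "rotation": [0, 0, 0], "jaw": -1},
  ],
)

```text
time: 14.65
eef_pos: [0.5039, -0.196, 0.1913]
ee_rot: [[0.578, 0.816, 0.0], [0.816, -0.578, 0.0], [0.0, 0.0, -1.0]]
ft_force: [-1.2, -0.5, -4.4]
finger_gap: 0.382
grasp_force: 60.6
```

>>> move_arm(
  rows=[
    {"slide": [0, 0, 0], "rotation": [0, 0, 0], "jaw": -1},
    {"slide": [0, 0, 0], "rotation": [0, 0, 0], "jaw": -1},
    {"slide": [0, 0, 0], "rotation": [0, 0, 0], "jaw": -1},
  ],
)

```text
time: 15.02
eef_pos: [0.5039, -0.196, 0.1913]
ee_rot: [[0.579, 0.816, -0.0], [0.816, -0.579, 0.0], [0.0, -0.0, -1.0]]
ft_force: [-0.2, 0.1, -4.8]
finger_gap: 0.386
grasp_force: 60.6
```

```bash
python3 d.py .504 -.196 .141; python3 - <<'E'
from h import *
a=r.read_camera('side')
im=a[:,:,::-1].copy()
# predicted pad outlines for two candidate centres
for c,col in(((.504,-.196),(0,0,255)),((.504,-.188),(0,255,0))):
    th=np.linspace(0,2*np.pi,60);X=np.c_[c[0]+.072*np.cos(th),c[1]+.072*np.sin(th),0*th+.014]
    for p in proj('side',X):im[int(round(p[1])),int(round(p[0]))]=col
cv2.imwrite('pics/s5.png',cv2.resize(im[180:380,240:440],None,fx=3,fy=3,interpolation=cv2.INTER_NEAREST))
E
```

```text
t 15.025 tcp [ 0.5039 -0.196   0.1913] yaw 54.6 slide needed [0.     0.0001 0.0503] j6 1.67
```

View pics/s5.png

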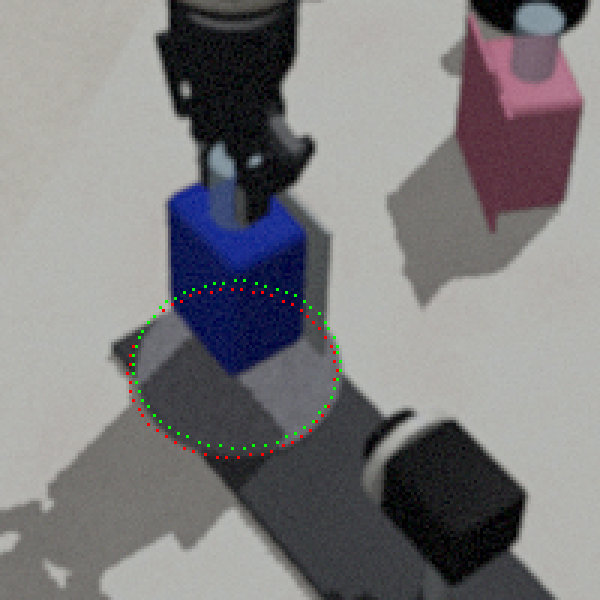

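The right side now faces the lens (plate at crop (320,265)). The pad outline lies between the two predicted rings, so I shift y by +3 mm and set down.

>>> move_arm(
  rows=[
    {"slide": [0.002, -0.002, 0.008], "rotation": [0, 0, 0], "jaw": -1},
    {"slide": [0, 0, 0.012], "rotation": [0, 0, 0], "jaw": -1},
    {"slide": [0, 0, 0.012], "rotation": [0, 0, 0], "jaw": -1},
    {"slide": [0, 0, 0.01], "rotation": [0, 0, 0], "jaw": -1},
    {"slide": [0, 0, 0.003], "rotation": [0, 0, 0], "jaw": -1},
  ],
)

```text
time: 15.7
eef_pos: [0.5031, -0.1931, 0.1454]
ee_rot: [[0.579, 0.816, -0.001], [0.816, -0.579, 0.001], [-0.0, -0.001, -1.0]]
ft_force: [1.0, 0.3, -4.5]
finger_gap: 0.384
grasp_force: 60.5
```

>>> move_arm(
  rows=[
    {"slide": [0, 0, 0.002], "rotation": [0, 0, 0], "jaw": -1},
    {"slide": [0, 0, 0.001], "rotation": [0, 0, 0], "jaw": -1},
    {"slide": [0, 0, 0.001], "rotation": [0, 0, 0], "jaw": -1},
    {"slide": [0, 0, 0], "rotation": [0, 0, 0], "jaw": -1},
  ],
)

```text
time: 16.2
eef_pos: [0.5035, -0.1933, 0.1424]
ee_rot: [[0.579, 0.816, 0.0], [0.816, -0.579, -0.0], [0.0, 0.0, -1.0]]
ft_force: [0.3, -0.5, -5.2]
finger_gap: 0.384
grasp_force: 60.5
```

>>> move_arm(
  rows=[
    {"slide": [0, 0, 0.001], "rotation": [0, 0, 0], "jaw": -1},
    {"slide": [0, 0, 0.0005], "rotation": [0, 0, 0], "jaw": -1},
    {"slide": [0, 0, 0], "rotation": [0, 0, 0], "jaw": -1},
  ],
)

```text
time: 16.58
eef_pos: [0.5035, -0.1933, 0.1413]
ee_rot: [[0.579, 0.816, 0.001], [0.816, -0.579, -0.0], [0.0, 0.001, -1.0]]
ft_force: [-2.5, 0.9, 5.4]
finger_gap: 0.384
grasp_force: 61.6
```

Contact made, force +5.4 N. Releasing.

>>> move_arm(
  rows=[
    {"slide": [0, 0, 0], "rotation": [0, 0, 0], "jaw": 0},
    {"slide": [0, 0, 0], "rotation": [0, 0, 0], "jaw": 0.5},
    {"slide": [0, 0, 0], "rotation": [0, 0, 0], "jaw": 1},
    {"slide": [0, 0, 0], "rotation": [0, 0, 0], "jaw": 1},
    {"slide": [0, 0, 0], "rotation": [0, 0, 0], "jaw": 1},
  ],
)

```text
time: 17.2
eef_pos: [0.5035, -0.1933, 0.1408]
ee_rot: [[0.579, 0.816, 0.0], [0.816, -0.579, -0.0], [0.0, 0.0, -1.0]]
ft_force: [-0.4, 0.6, 0.2]
finger_gap: 1.001
grasp_force: 0.0
```

>>> move_arm(
  rows=[
    {"slide": [0, 0, -0.01], "rotation": [0, 0, 0], "jaw": 1},
    {"slide": [0, 0, -0.02], "rotation": [0, 0, 0], "jaw": 1},
    {"slide": [0, 0, -0.03], "rotation": [0, 0, 0], "jaw": 1},
    {"slide": [0, 0, -0.03], "rotation": [0, 0, 0], "jaw": 1},
    {"slide": [0, 0, -0.02], "rotation": [0, 0, 0], "jaw": 1},
  ],
)

```text
time: 17.82
eef_pos: [0.5037, -0.1933, 0.2529]
ee_rot: [[0.579, 0.816, 0.002], [0.816, -0.579, -0.001], [0.0, 0.002, -1.0]]
ft_force: [-0.5, -0.5, -0.6]
finger_gap: 1.003
grasp_force: 0.0
```

```bash
python3 d.py .504 -.196 .141; python3 - <<'E'
from h import *
im=r.read_camera('side')[:,:,::-1].copy()
cv2.imwrite('pics/s6.png',cv2.resize(im[80:380,240:460],None,fx=2,fy=2,interpolation=cv2.INTER_CUBIC))
E
```

```text
t 17.825 tcp [ 0.5037 -0.1933  0.2529] yaw 54.7 slide needed [-0.002   0.0016  0.1119] j6 1.67
```

View pics/s6.png

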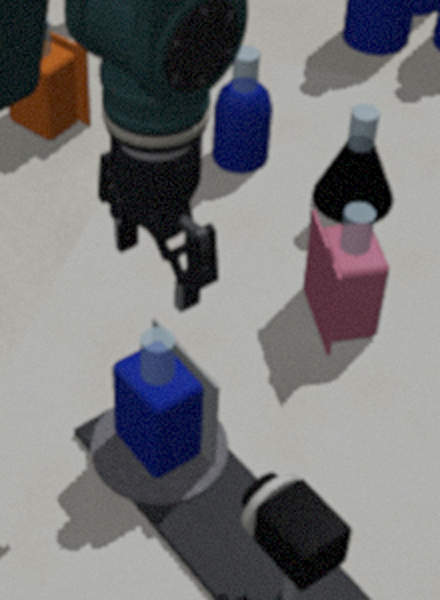

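The shade stands upright and released in the middle of the pad (crop (158,420)). The gripper is clear, and the dome and cone look unmoved.

```bash
python3 -c "
from bench import r
print(r.finish_job())"
```

```text
the job is handed in; nothing more can be done
None
```

I showed the blue wall shade to the camera left side, front, then right side, set it down upright in the middle of the pad and released it, with the dome and cone apparently untouched. The job was handed in at about 18 s, but `finish_job()` returned no verdict, so I don't have the judged result.

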